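# Take the component-test tweezers off their charger and hold them at the marked tip gap

## Robot

A 6-joint arm with a two-finger parallel gripper is mounted at the origin on the work surface. World frame = base frame: x ahead of the robot, y to its left, z up, the work surface at z = 0. Lengths are in m, angles in rad, forces in N, time in s.
With the tool pointing down it reaches from about 0.375 to 0.825 m from the base axis. Payload 5.5 kg.
Tool frame: the origin (TCP) lies on the centre line of the jaws, within the pads' length; the fingertips stand bot.tips_ahead ahead of it and the grasp point (between the pads) lies 8 mm behind it (bot.tips_ahead is the distance from the TCP to the fingertips, in m); z points along the fingers, y is the direction in which the jaws open and shut (so a half turn about z gives the same grasp; the last joint's range is limited). The gripper opens to 85 mm and grips with 20 to 120 N. Pads are 22 mm wide; open, the fingers measure 114 mm over their backs; the gripper's body (76 mm by 85 mm) begins 54 mm behind the grasp point. The pads swing forward as they close: fully open they stand 13 mm farther back than shut.
Start: joints at [0, 0.314, -0.047, 1.21, 0, 1.571], TCP at [0.6, -0, 0.242] pointing down, gripper open.
Joint ranges: [-2.67, 2.67], [-0.69, 1.73], [-1.03, 1.25], [-2.08, 2.16], [-1.42, 1.45], [-3.14, 3.14]. Speed limits (rad/s): [2.39, 2.39, 3.01, 3.14, 3.14, 3.14].

## Interface

Orientations are given as a rotation vector (axis times angle).
In Python, from rig import bot, cams gives the robot as it stands.
- The arm moves only by the tool step_arm, never from a script. Its argument "deltas" is text: rows parted by semicolons, each of 4 numbers parted by spaces: the shift along the tool's x, y, z in m, then the turn about the tool's z in degrees. A call has 1 to 8 rows; each row is the pose to reach, as a shift and turn from the pose measured when the call began, along the tool's axes at that moment; what a row does not reach only later rows make up. A row lasts 1/10 s, in which the tool goes at most 50 mm and 8.59 degrees, less where a joint would pass 70% of its speed; a pose out of reach is approached as far as the arm can. A call with a gripper value outside its range is refused whole. "hand" is the finger opening in m, from 0 to 0.0854, set as the call begins (left out, the last holds). The fingers move at their own pace and stop on an object; "squeeze" is the grip in N (left out, the last holds). Time passes only in rows, so rows that repeat a pose let the fingers close. It gives the time, the measured TCP pose, the force and the opening at its end, in the units of the state.
- bot.sense(): the state, without advancing time (a new reading comes with each control period).
- cams.read_camera(name): name is "scene" or "side" or "wrist"; returns a dict with "image" (400x640x3 uint8, red, green, blue), "mtx" (3x3 intrinsics, pixels), "view" (4x4, takes a point from world to camera coordinates). Camera axes: x right, y down, z forward; pixel columns grow to the right and rows downward; lengths in m; the calibration is good to about 2 mm. A picture is of the moment at which its call begins. There is no depth.
- bot.sign_off(): hands the job in, once; it reports no verdict.
The state is a dict: "clock": time; "joint_positions": joint angles; "qd": joint speeds; "tau": joint torques, N m; "position": TCP position; "ee_rot": TCP orientation; "contact_force": force on the tool from outside, world axes, zero at the start; "ft_torque": the same for the moment, N m; "width": finger opening in m.
Only numpy, scipy, OpenCV 4.12 (cv2) and the standard library are available. Lean on these libraries where they do the work, as an engineer would, in place of code of your own. Each camera call takes 0.05 s, during which the arm holds its last target.

## Task

The cordless component-test tweezers are plugged into their charging dock on the bench. Pull them straight out of the socket, lift them display up until they are well over 10 cm above the bench, and squeeze until the yellow pointer stands at the middle of the red index on the gap scale, never letting the two tips touch. Hold that gap steady in clear air for at least three seconds while the meter zeroes itself, and finish still holding it there; leave everything else on the bench where it is.

Things in the scene. Friction and masses are not known exactly. Their poses are not given: they have to be found in the camera images.
- dock: Charging dock, fixed: black foot 118 x 84 x 10 mm; grey pedestal 40 mm wide, 45 mm high, carrying the meter housing; black socket block behind, top at 64.5 mm. Origin on the bench under the blade pivots; x from the tweezers' tips to the socket, y across, z up. The pedestal ends at x = -26 mm: beyond it the blades stand free in the air, so fingers can pass beside and below them.
- socket (a point): Middle of the socket's mouth, 53 mm above the bench; axes as the dock's. The plug comes out level, along the dock's -x. Two sprung rollers in the socket hold the plug's head and give way at a pull of about 6 to 8 N after some 3 mm; after 25 mm the plug is clear of the socket.
- plug (a point): Middle of the brass charging plug's round head (11 mm across, 7 mm high), at the tweezers' rear, 45 mm behind the blade pivots. At the start it lies 9.5 mm inside the socket's mouth.
- tweezers: Test tweezers, 63 g, 205 mm long: white housing 60 x 26 x 16 mm, display on top, plug at its +x end, two springy steel blades with brass tips towards -x. Origin at the housing's underside between the blade pivots (x = 0, y = +5 left, -5 mm right); x from tips to plug, y across, z up out of the display. Centre of mass at x = -57 mm. Starts plugged in the dock, axes along the dock's.
- grip (a point): Where to grip: midway between the two black ribbed finger pads, 70 mm in front of the pivots, 53 mm above the bench at the start; axes as the tweezers'. Squeeze along y. Pads 40 mm long (x), 12 mm high, 38 mm outside to outside when free. A finger stop 21 to 24 mm tipward of here stands 2 to 3 mm further out on each blade.
- blade_left (a joint): Turn of the left (+y) blade about its upright pivot, rad: 0 free, growing as it is squeezed; tips touch when both blades read 0.12. Sprung: each blade starts to close at about 6 N on its finger pad, needs 9 to 11 N at the marked gap and 12 N at touching.
- blade_right (a joint): The same for the right (-y) blade. Each millimetre by which the fingers close the pads turns both blades 0.007 rad, moves the pointer about 1.7 mm along the scale and closes the tip gap by about 2.2 mm.
- tip_left (a point): Inner face at the end of the left (+y) blade's brass tip, 156 mm in front of the pivots. The tips stand 38 mm apart when free.
- tip_right (a point): Inner face at the end of the right (-y) blade's brass tip.
- pointer (a point): Top of the small yellow pointer on the right blade, 127 mm in front of its pivot, beside the gap scale: a white bar 6 mm wide and 54 mm long, fixed across the left blade 122 mm in front of the pivots and reaching over the right blade. As the blades close, the pointer travels along it towards the left blade; free, it stands about 16 to 26 mm short of the index.
- index (a point): Middle of the red index, a slider 4 mm wide on the gap scale, set beforehand; it stays where it is on the scale. Its y axis runs along the scale towards the left blade. The gap is right when the pointer's y in this frame is 0; depending on the index's setting that is a tip gap of about 5 to 18 mm.
- board: Bystander: green circuit board 80 x 110 mm on four standoffs, about 20 mm high in all, lying beside the dock.
- parts_tray: Bystander: blue divided tray of small parts, 70 x 84 mm, 16 mm high, on the other side of the dock.
- blue_ring: Bystander: blue plastic ring, 48 mm across, 22 mm high.
- jar: Bystander: white plastic jar, 64 mm across, 85 mm high.
- bottle: Bystander: amber bottle with a blue cap, 68 mm across, 145 mm high.
- vial_rack: Bystander: orange rack of small amber vials, 75 x 125 mm, 46 mm high.
- column: Bystander: steel chromatography column, 190 mm long, 18 mm thick, lying.
- screwdriver: Bystander: screwdriver, 180 mm long, lying.

How it is judged:
By the outcome, as a careful person would: the job done as asked, in the order asked, and still so for the second after the job is handed in, while the arm keeps its last pose, push and grip.
It also fails if it takes over 42 s, if anything falls off the work surface, if the arm or the gripper's body presses on something with over 40 N, if the wrist force passes 120 N, or if a joint passes its speed limit or range.

## Working session

There is one attempt and no reset: what is moved stays moved. The work goes in short steps, Python scripts to look and compute and a tool call to move; the robot and the scene stay as the last step left them, time stands still between calls to the robot, and variables do not carry over. Pictures are saved under pics/ and viewed, and the job is handed in when it is done.

Besides the shell and the picture viewer there is one more tool, called after "Call:" as name(argument=value, ...), one argument or row to a line, values as JSON. step_arm: Moves the arm, as the interface text tells. Its arguments: {"type":"object","properties":{"deltas":{"type":"string"},"hand":{"type":"number"},"squeeze":{"type":"number"}},"required":["deltas"]}

```bash
mkdir -p pics; ls; python3 - <<'E'
from rig import bot, cams
import cv2
print(bot.sense(), bot.tips_ahead)
for n in ["scene","side","wrist"]:
    c=cams.read_camera(n); cv2.imwrite(f"pics/{n}0.png",c["image"][:,:,::-1]); print(n,c["mtx"].round(1).tolist(),c["view"].round(3).tolist())
E
```

```text
pics
{'clock': 0.0, 'joint_positions': array([ 9.37840043e-06,  3.14234574e-01, -4.80819416e-02,  1.21019655e+00,
       -1.01824774e-05,  1.57080756e+00]), 'qd': array([-0.00126936,  0.00142399, -0.00095971,  0.00078372,  0.0015015 ,
        0.00015445]), 'tau': array([ 1.69644722e-03, -5.39594257e+01,  3.39749372e+01,  1.94567809e-02,
        9.49871333e-05,  6.01428906e-05]), 'position': array([5.99438905e-01, 2.36440357e-06, 2.41428168e-01]), 'ee_rot': array([-2.22058984e+00, -2.22058574e+00,  1.91740936e-03]), 'contact_force': array([0.09691016, 0.37649465, 0.81055487]), 'ft_torque': array([-0.00995137,  0.04071509, -0.01782789]), 'width': 0.08534730016318316} 0.011
scene [[440.8, 0.0, 315.7], [0.0, 440.8, 196.3], [0.0, 0.0, 1.0]] [[-0.675, 0.738, 0.004, 0.424], [0.557, 0.513, -0.653, -0.273], [-0.484, -0.439, -0.757, 1.725], [0.0, 0.0, 0.0, 1.0]]
side [[495.0, 0.0, 321.1], [0.0, 495.0, 195.5], [0.0, 0.0, 1.0]] [[0.973, -0.228, 0.019, -0.569], [-0.153, -0.711, -0.687, 0.123], [0.17, 0.666, -0.727, 1.918], [0.0, 0.0, 0.0, 1.0]]
wrist [[297.7, 0.0, 321.8], [0.0, 297.7, 195.0], [0.0, 0.0, 1.0]] [[1.0, 0.001, -0.001, -0.599], [0.001, -0.946, 0.326, -0.041], [-0.0, -0.326, -0.946, 0.381], [0.0, 0.0, 0.0, 1.0]]
```

View pics/scene0.png

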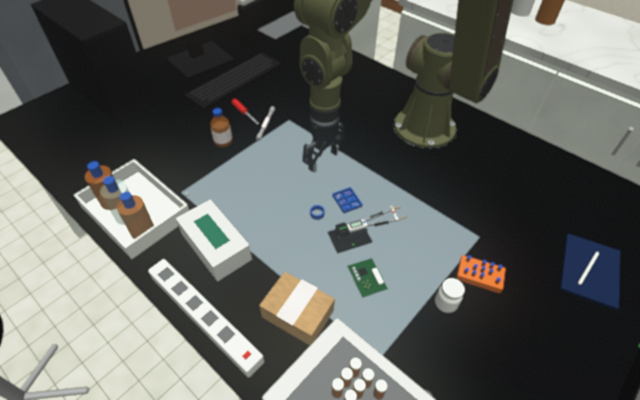

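View pics/side0.png

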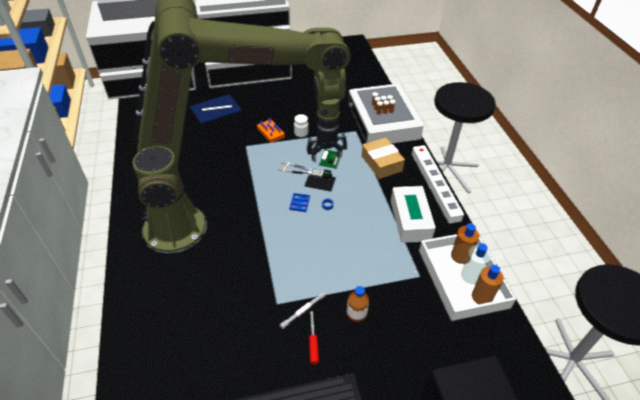

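View pics/wrist0.png

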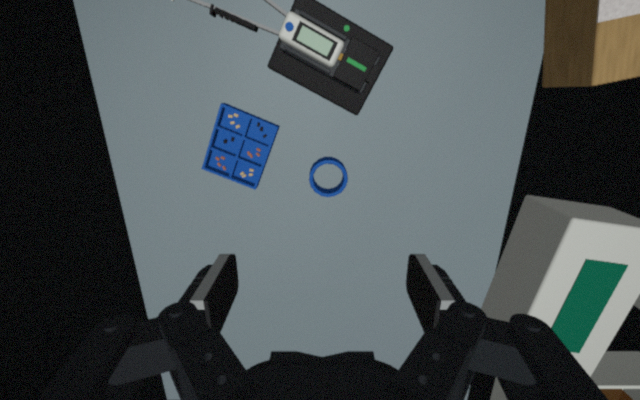

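The wrist view shows the dock's black foot (centre about 330,55), the white housing (315,40) and part of the blades running up-left out of the picture. The tray and ring lie on the near side. I'll make a rough pose estimate and then move in for a closer look.

```bash
cat > h.py <<'E'
from rig import bot, cams
import numpy as np, cv2
def ray(c,uv,z):
    K,V=c["mtx"],c["view"]; R,t=V[:3,:3],V[:3,3]; C=-R.T@t
    d=R.T@np.linalg.inv(K)@np.array([uv[0],uv[1],1.]); s=(z-C[2])/d[2]; return C+s*d
def proj(c,p):
    q=c["mtx"]@(c["view"][:3,:3]@np.asarray(p)+c["view"][:3,3]); return q[:2]/q[2]
def shot(n,f,crop=None,sc=1):
    c=cams.read_camera(n); im=c["image"][:,:,::-1].copy()
    if crop: x0,y0,x1,y1=crop; im=im[y0:y1,x0:x1]
    if sc!=1: im=cv2.resize(im,None,fx=sc,fy=sc,interpolation=cv2.INTER_CUBIC)
    cv2.imwrite(f"pics/{f}.png",im); return c
E
python3 - <<'E'
from h import *
c=cams.read_camera("wrist")
for n,uv,z in [("foot rightcorner",(392,46),.01),("foot bottom",(358,114),.01),("foot left",(268,68),.01),("house front L",(280,35),.061),("plug end mid",(342,52),.061),("house front mid",(288,27),.061),("pad stop R",(212,10),.059),("pad end R",(257,29),.059)]:
    print(n,ray(c,uv,z).round(4))
shot("scene","scene1",(290,170,450,290),5)
shot("side","side1",(240,130,400,250),5)
E
```

```text
foot rightcorner [0.6767 0.134  0.01  ]
foot bottom [0.6423 0.0616 0.01  ]
foot left [0.5389 0.1115 0.01  ]
house front L [0.5603 0.1364 0.061 ]
plug end mid [0.6187 0.122  0.061 ]
house front mid [0.5681 0.143  0.061 ]
pad stop R [0.4984 0.1572 0.059 ]
pad end R [0.5387 0.1417 0.059 ]
```

View pics/scene1.png

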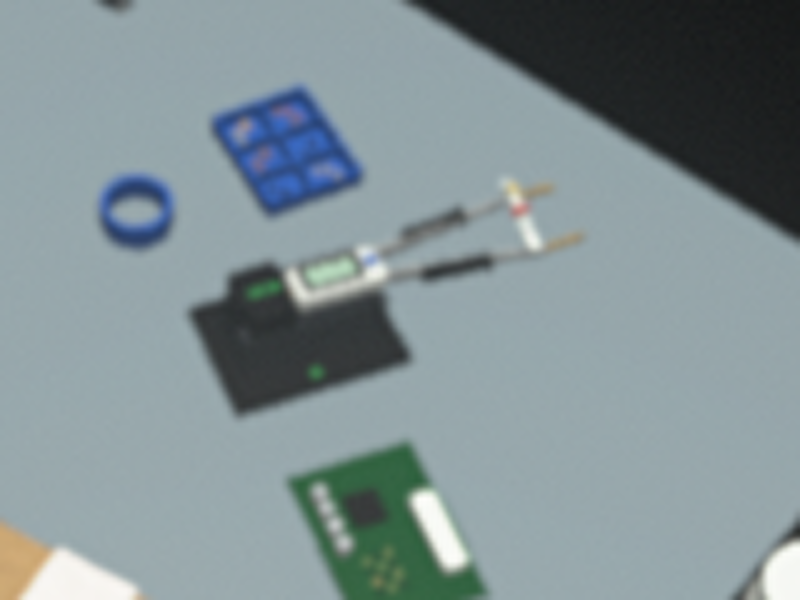

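View pics/side1.png

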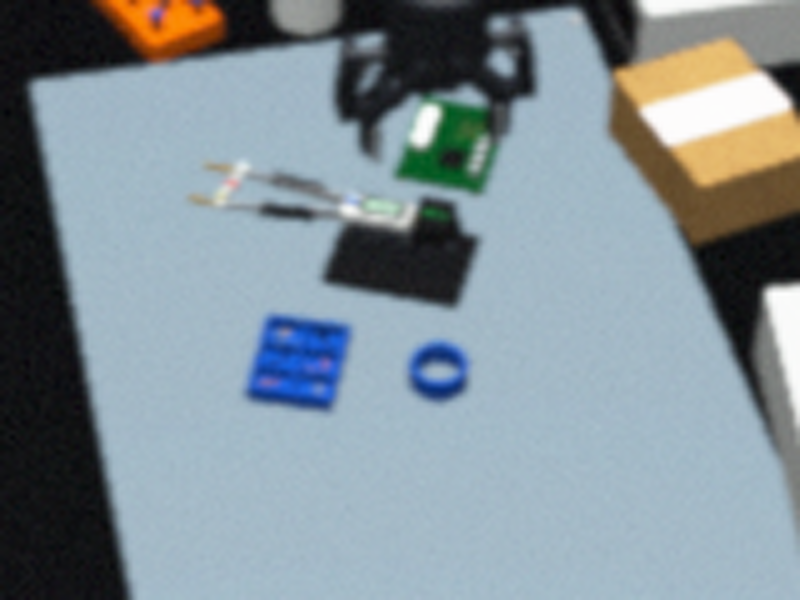

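Call:
step_arm(
  deltas="0.03 -0.015 0 -8; 0.06 -0.03 0 -16; 0.09 -0.045 0 -24; 0.12 -0.06 0 -32; 0.145 -0.07 0 -40; 0.163 -0.075 0 -48; 0.163 -0.075 0 -56; 0.163 -0.075 0 -64",
)

```text
clock: 1.1
position: [0.5245, 0.1638, 0.2421]
ee_rot: [-0.695, -3.063, 0.0]
contact_force: [0.3, 0.6, -0.4]
width: 0.0852
```

```bash
python3 - <<'E'
from h import *
from scipy.spatial.transform import Rotation as R
c=shot("wrist","w2"); s=bot.sense(); print(s["position"],s["clock"],R.from_rotvec(s["ee_rot"]).as_matrix().round(4).tolist())
E
```

```text
[0.52460336 0.16347831 0.24204877] 1.15 [[-0.9039, 0.4278, -0.0006], [0.4278, 0.9039, -0.0], [0.0005, -0.0003, -1.0]]
```

View pics/w2.png

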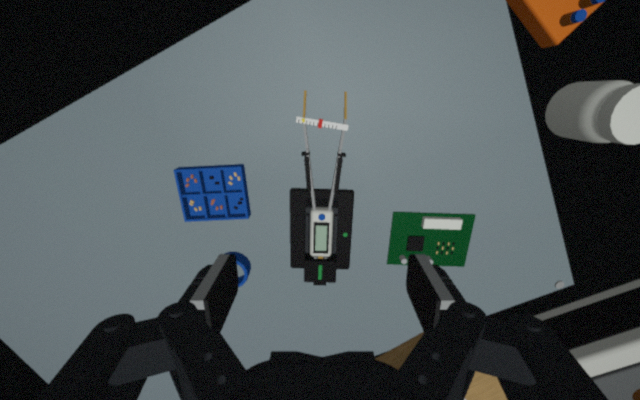

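The wrist view from above shows the tweezers upright in the picture. The tips are at (305,92) and (346,93), the scale with its red index is at (320,123), the finger stops are at about (306,154) and (341,155), and the housing is at (320,230). Next I'll measure axis and yaw.

```bash
python3 - <<'E'
from h import *
im=cv2.imread("pics/w2.png"); cv2.imwrite("pics/w2z.png",cv2.resize(im[85:285,270:380],None,fx=3,fy=3,interpolation=cv2.INTER_CUBIC))
c=cams.read_camera("wrist"); s=bot.sense(); from scipy.spatial.transform import Rotation as R
M=R.from_rotvec(s["ee_rot"]).as_matrix()
def T(uv,z): return ((M.T@(ray(c,uv,z)-s["position"]))*1000).round(1)
for n,uv,z in [("tipL",(346,93),.053),("tipR",(305,92),.053),("stopR",(306,154),.059),("stopL",(341,155),.059),("foot TL",(291,189),.01),("foot TR",(353,190),.01),("foot BL",(291,268),.01),("foot BR",(351,269),.01),("idx",(320.5,124),.06),("disp mid",(321,238),.061)]: print(n,T(uv,z))
E
```

```text
tipL [ 84.4  25.5 189.1]
tipR [ 84.9 -16.3 189.1]
stopR [ 22.3 -15.3 183.1]
stopL [ 21.7  22.1 183. ]
foot TL [-33.  -37.3 232. ]
foot TR [-33.4  42.3 232. ]
foot BL [-150.2  -39.8  232. ]
foot BR [-150.9   44.9  231.9]
idx [ 53.9  -0.2 182.1]
disp mid [-76.3   1.8 181. ]
```

View pics/w2z.png

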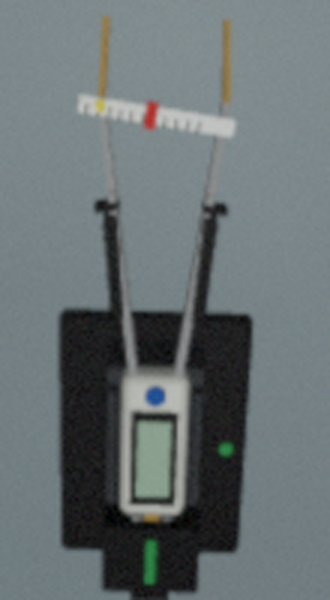

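Call:
step_arm(
  deltas="0.001 0.001 0.03 0; 0.003 0.002 0.06 0; 0.006 0.003 0.09 0; 0.006 0.003 0.105 0; 0.006 0.003 0.11 0; 0.006 0.003 0.11 0",
)

```text
clock: 1.8
position: [0.5202, 0.1683, 0.1316]
ee_rot: [-0.708, -3.059, 0.001]
contact_force: [-0.4, -0.5, 0.6]
width: 0.0853
```

```bash
python3 - <<'E'
from h import *
c=shot("wrist","w3"); s=bot.sense(); print(s["position"],s["clock"])
im=cv2.imread("pics/w3.png"); cv2.imwrite("pics/w3z.png",cv2.resize(im[20:320,250:400],None,fx=2,fy=2,interpolation=cv2.INTER_CUBIC))
E
```

```text
[0.52087555 0.16851507 0.13250181] 1.85
```

View pics/w3.png

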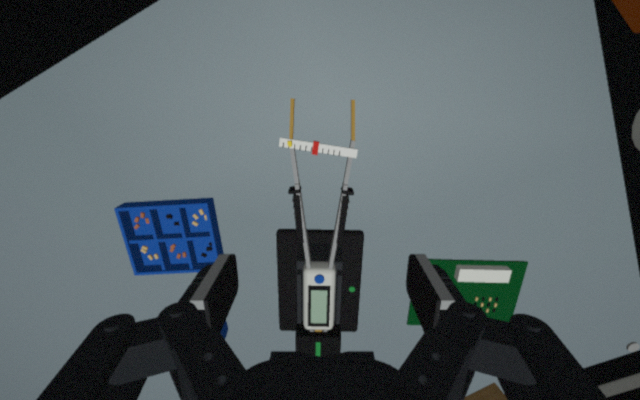

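View pics/w3z.png

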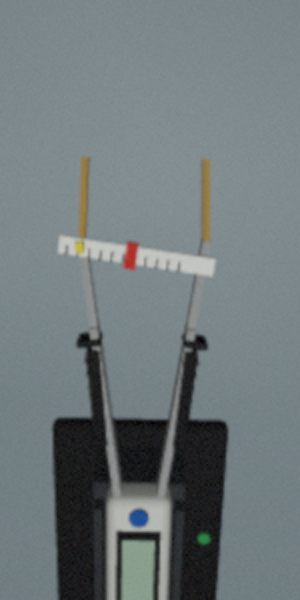

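```bash
python3 - <<'E'
from h import *
c=cams.read_camera("wrist"); s=bot.sense(); from scipy.spatial.transform import Rotation as R
M=R.from_rotvec(s["ee_rot"]).as_matrix()
def T(uv,z): return ((M.T@(ray(c,uv,z)-s["position"]))*1000).round(1)
for n,uv,z in [("tipL",(353,99.5),.053),("tipR",(293,98.5),.053),("stopR",(288.5,191),.058),("stopL",(354,192),.058),("foot TL",(277,230),.01),("foot TR",(363.5,232),.01),("foot BL",(280.5,330),.01),("foot BR",(357,330),.01),("idx",(315.5,148),.06),("button",(319.5,278.5),.061),("disp",(318.7,305),.061),("greenbar",(318.3,349),.0645),
 ("tcp axis proj",(320,200),.053)]: print(n,T(uv,z))
print(c["view"], M.round(4))
E
```

```text
tipL [80.5 22.2 80. ]
tipR [ 81.1 -18.4  80. ]
stopR [ 17.  -23.1  75. ]
stopL [16.2 24.7 75. ]
foot TL [-37.5 -41.  123. ]
foot TR [-39.6  40.6 123.1]
foot BL [-155.6  -42.9  123.1]
foot BR [-155.6   39.   123.1]
idx [48.8 -3.2 73. ]
button [-55.7  -0.6  72.1]
disp [-81.4  -1.3  72.1]
greenbar [-124.6   -1.8   68.6]
tcp axis proj [ 8.2 -0.2 80. ]
[[ 4.38005883e-01  8.98971865e-01  6.58397491e-04 -3.81240373e-01]
 [ 8.49689628e-01 -4.14233050e-01  3.26249164e-01 -3.78889229e-01]
 [ 2.93561549e-01 -1.42339620e-01 -9.45283581e-01  1.48553203e-01]
 [ 0.00000000e+00  0.00000000e+00  0.00000000e+00  1.00000000e+00]] [[-8.986e-01  4.388e-01  8.000e-04]
 [ 4.388e-01  8.986e-01  4.000e-04]
 [-5.000e-04  7.000e-04 -1.000e+00]]
```

Call:
step_arm(
  deltas="0.0015 0.0005 0.02 1; 0.0015 0.0005 0.045 1; 0.0015 0.0005 0.07 1; 0.0015 0.0005 0.083 1; 0.0015 0.0005 0.0875 1; 0.0015 0.0005 0.0875 1",
)

```text
clock: 2.5
position: [0.5206, 0.1699, 0.0459]
ee_rot: [0.734, 3.054, 0.001]
contact_force: [-0.1, 0.3, 0.2]
width: 0.0854
```

```bash
python3 - <<'E'
from h import *
c=shot("wrist","w4"); s=bot.sense(); print(s["position"],s["clock"],s["contact_force"])
E
```

```text
[0.52105136 0.17007076 0.04645846] 2.55 [0.01056346 0.36567325 0.90870901]
```

View pics/w4.png

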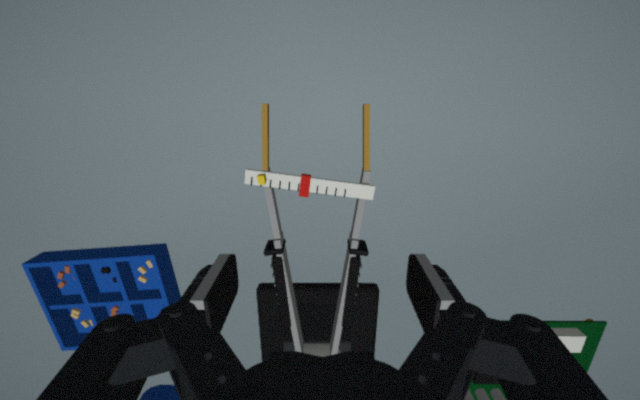

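```bash
python3 - <<'E'
from h import *
c=cams.read_camera("wrist"); s=bot.sense(); from scipy.spatial.transform import Rotation as R
M=R.from_rotvec(s["ee_rot"]).as_matrix()
def T(uv,z): return ((M.T@(ray(c,uv,z)-s["position"]))*1000).round(1)
for n,uv,z in [("tipL",(366.5,104),.053),("tipR",(266,104),.053),("stopR",(264.5,247),.059),("stopL",(368,247),.059),("foot TL",(257.5,285),.01),("foot TR",(379,285),.01),("ptr",(262,180),.06),("idx",(305,185),.06)]: print(n,T(uv,z))
print(M.round(4).tolist(), c["view"][:3,:3]@M)
im=cv2.imread("pics/w4.png"); cv2.imwrite("pics/w4z.png",cv2.resize(im[90:350,190:450],None,fx=2.2,fy=2.2,interpolation=cv2.INTER_CUBIC))
E
```

```text
tipL [80.5 19.1 -6.4]
tipR [ 80.5 -21.3  -6.5]
stopR [ 19.  -24.6 -12.4]
stopL [ 19.   22.1 -12.3]
foot TL [-36.6 -41.6  36.7]
foot TR [-36.7  39.5  36.9]
ptr [ 50.7 -23.5 -13.4]
idx [ 48.6  -5.8 -13.4]
[[-0.8907, 0.4545, 0.0025], [0.4545, 0.8907, 0.001], [-0.0018, 0.0021, -1.0]] [[ 1.11227859e-03  9.99999354e-01 -2.32986518e-04]
 [-9.45354527e-01  9.75534666e-04 -3.26042737e-01]
 [-3.26042299e-01  5.82905214e-04  9.45355002e-01]]
```

View pics/w4z.png

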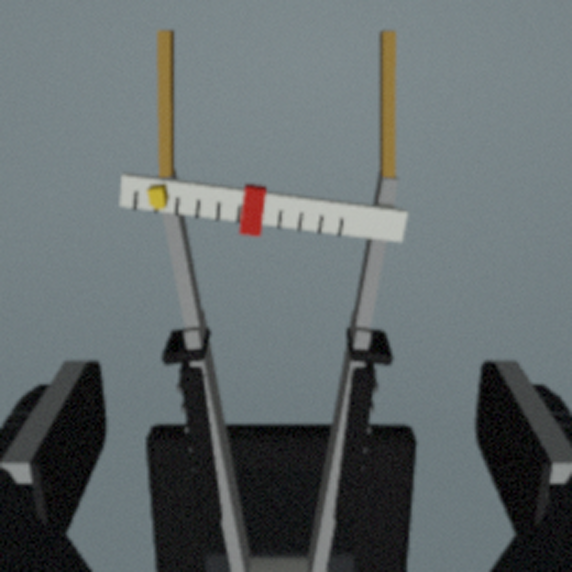

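Call:
step_arm(
  deltas="0.0015 -0.0023 0.001 0; 0.0015 -0.0023 0.001 0; 0.0015 -0.0023 0.001 0; 0.0015 -0.0023 0.001 0; 0.0015 -0.0023 0.001 0; 0.0015 -0.0023 0.001 0",
  hand=0.046,
  squeeze=20,
)

```text
clock: 3.2
position: [0.5189, 0.1688, 0.0457]
ee_rot: [0.734, 3.052, 0.002]
contact_force: [0.7, 0.0, -0.1]
width: 0.0461
```

```bash
python3 - <<'E'
from h import *
c=shot("wrist","w5"); s=bot.sense(); print(s["position"],s["clock"],s["contact_force"],s["width"])
im=cv2.imread("pics/w5.png"); cv2.imwrite("pics/w5z.png",cv2.resize(im[90:350,190:450],None,fx=2.2,fy=2.2,interpolation=cv2.INTER_CUBIC))
E
```

```text
[0.51887904 0.16879445 0.04569017] 3.25 [0.20635866 1.0319183  0.00216173] 0.04558531818740352
```

View pics/w5z.png

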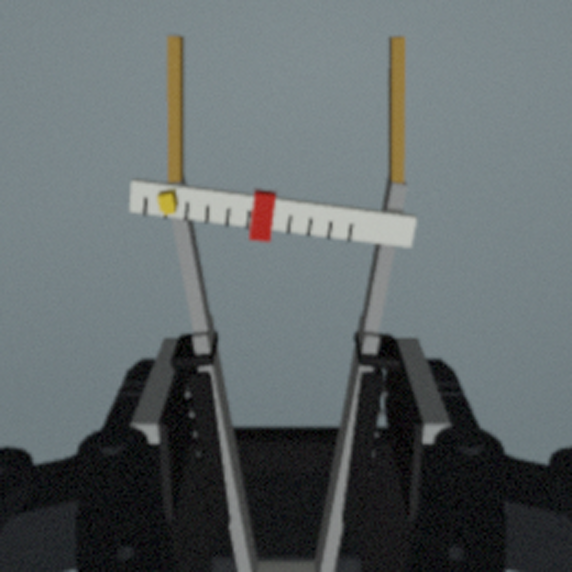

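```bash
python3 - <<'E'
from h import *
c=cams.read_camera("wrist"); s=bot.sense(); from scipy.spatial.transform import Rotation as R
M=R.from_rotvec(s["ee_rot"]).as_matrix()
def T(uv,z): return ((M.T@(ray(c,uv,z)-s["position"]))*1000).round(1)
f=lambda u,v:(u/2.2+190,v/2.2+90)
for n,uv,z in [("ftip L",f(175,342),.0347),("ftip R",f(405,342),.0347),("stop rear R",f(185,362),.059),("stop rear L",f(388,366),.059),("tipL",f(397,38),.053),("tipR",f(175,38),.053)]: print(n,T(uv,z))
print(s["width"])
E
```

```text
ftip L [  6.8 -26.7  10.9]
ftip R [ 6.7 29.7 11. ]
stop rear R [ 15.4 -20.1 -13.4]
stop rear L [ 14.5  21.7 -13.3]
tipL [79.1 20.9 -7.4]
tipR [ 79.1 -19.6  -7.5]
0.04623245088658906
```

Call:
step_arm(
  deltas="0.0005 -0.001 0.0005 0; 0.0005 -0.001 0.0005 0; 0.0005 -0.001 0.0005 0; 0.0005 -0.001 0.0005 0",
  hand=0.037,
)

```text
clock: 3.7
position: [0.5183, 0.1684, 0.0455]
ee_rot: [0.733, 3.052, 0.003]
contact_force: [-0.6, 2.0, 4.7]
width: 0.0369
```

```bash
cat > z.py <<'E'
import sys
from h import *
n=sys.argv[1]
c=shot("wrist",n); s=bot.sense(); print(s["position"].round(4),s["clock"],s["contact_force"].round(2),s["ft_torque"].round(3),s["width"])
im=cv2.imread(f"pics/{n}.png"); cv2.imwrite(f"pics/{n}z.png",cv2.resize(im[90:350,190:450],None,fx=2.2,fy=2.2,interpolation=cv2.INTER_CUBIC))
E
python3 z.py w6
```

```text
[0.5183 0.1684 0.0455] 3.75 [0.94 0.98 5.56] [0.334 0.128 0.103] 0.03731541476983993
```

View pics/w6z.png

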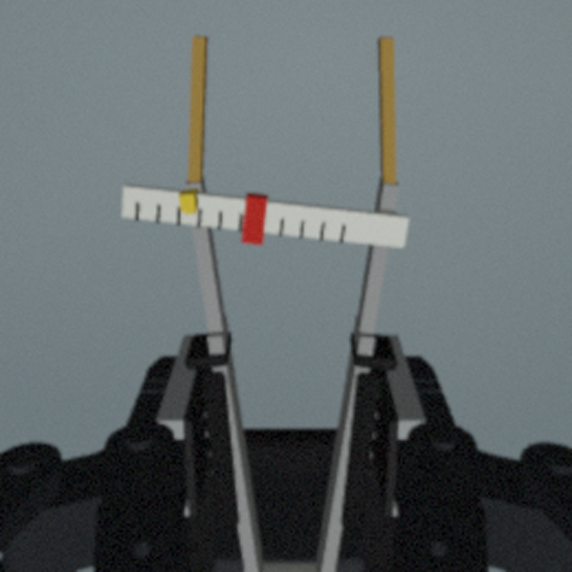

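Call:
step_arm(
  deltas="0 0 -0.0005 0; 0 0 -0.0005 0; 0 0 -0.0005 0; 0 0 -0.0005 0",
  hand=0.033,
)

```text
clock: 4.15
position: [0.5181, 0.1685, 0.046]
ee_rot: [0.733, 3.052, 0.004]
contact_force: [-1.4, 2.3, 4.7]
width: 0.0333
```

```bash
python3 z.py w7
```

```text
[0.5181 0.1685 0.046 ] 4.2 [-2.05  1.46  4.51] [0.363 0.31  0.074] 0.032967781363514526
```

View pics/w7z.png

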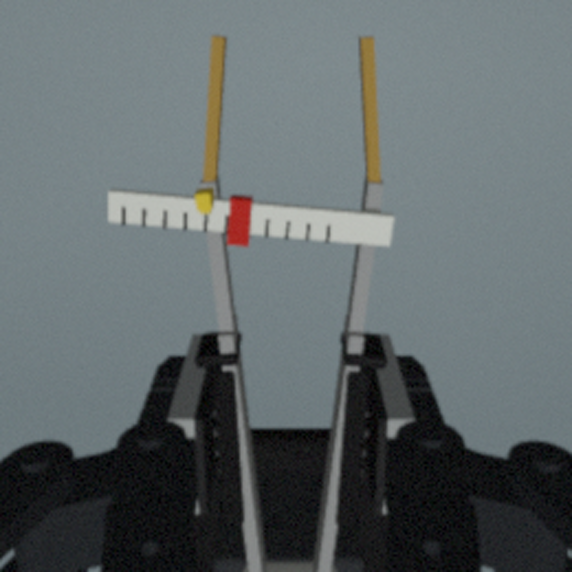

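Call:
step_arm(
  deltas="0 0 -0.0008 0; 0 0 -0.0008 0; 0.001 0 -0.0008 0; 0.002 0 -0.0008 0; 0.003 0 -0.0008 0; 0.004 0 -0.0008 0",
)

```text
clock: 4.8
position: [0.5162, 0.1697, 0.0471]
ee_rot: [0.734, 3.049, 0.002]
contact_force: [5.5, -1.8, 0.3]
width: 0.0336
```

```bash
python3 z.py w8
```

```text
[0.5159 0.1698 0.0471] 4.85 [ 5.05 -2.42 -0.95] [-0.418 -0.823  0.017] 0.03303243222090017
```

View pics/w8z.png

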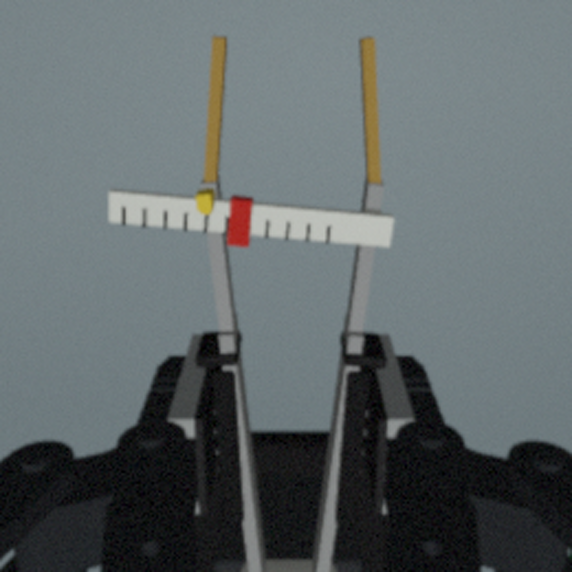

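The tweezers are moving with the fingers and not slipping, with a pull of about 5.6 N. I'll carry on straight out.

Call:
step_arm(
  deltas="0.003 0 0 0; 0.006 0 0 0; 0.009 0 0 0; 0.013 0 0 0; 0.018 0 0 0; 0.023 0 0 0; 0.029 0 0 0; 0.035 0 0 0",
)

```text
clock: 5.65
position: [0.4841, 0.186, 0.0469]
ee_rot: [0.734, 3.05, 0.003]
contact_force: [-0.2, 1.0, -0.5]
width: 0.0332
```

```bash
python3 z.py w9; python3 -c "
from h import *
from scipy.spatial.transform import Rotation as R
print(R.from_rotvec(bot.sense()['ee_rot']).as_matrix().round(4))"
```

```text
[0.4831 0.1862 0.0468] 5.7 [-0.69  0.66 -1.53] [ 0.019  0.058 -0.034] 0.03295391144465064
[[-8.908e-01  4.543e-01  4.100e-03]
 [ 4.543e-01  8.908e-01  5.000e-04]
 [-3.400e-03  2.400e-03 -1.000e+00]]
```

View pics/w9.png

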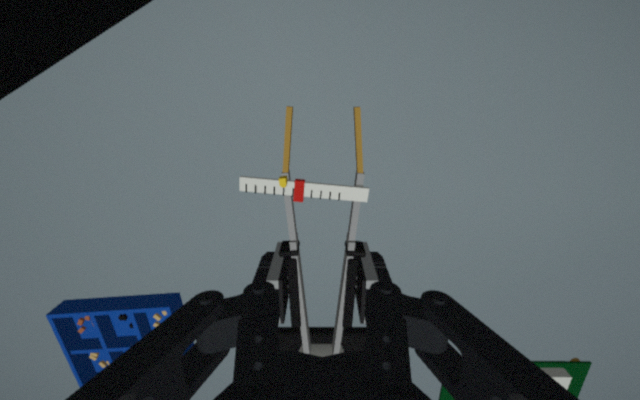

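Call:
step_arm(
  deltas="0.003 0 -0.005 0; 0.005 0 -0.015 0; 0.005 0 -0.035 0; 0.005 0 -0.06 0; 0.005 0 -0.085 0; 0.005 0 -0.11 0; 0.005 0 -0.13 0; 0.005 0 -0.14 0",
)

```text
clock: 6.5
position: [0.4792, 0.1888, 0.1896]
ee_rot: [0.733, 3.048, 0.006]
contact_force: [1.1, 0.2, -0.8]
width: 0.0332
```

```bash
python3 z.py w10; python3 -c "
from h import *
shot('scene','s10',(270,110,450,245),4.4);shot('side','d10',(220,60,400,195),4.4)"
```

```text
[0.4796 0.189  0.1902] 6.55 [-0.52  1.46  0.51] [ 0.023 -0.022  0.001] 0.03318489659940171
```

View pics/w10z.png

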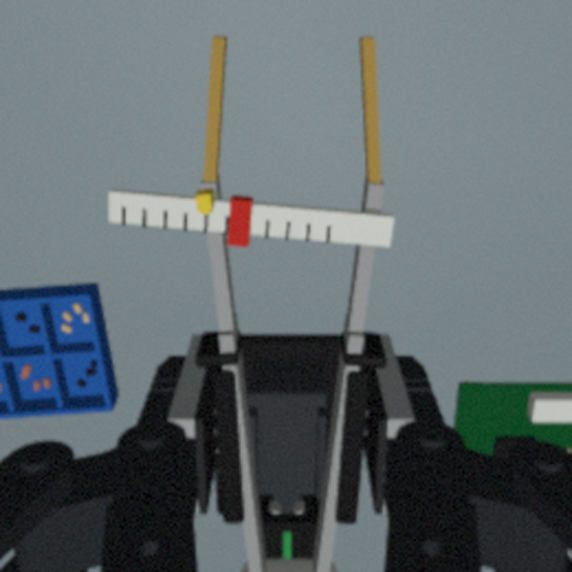

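View pics/s10.png

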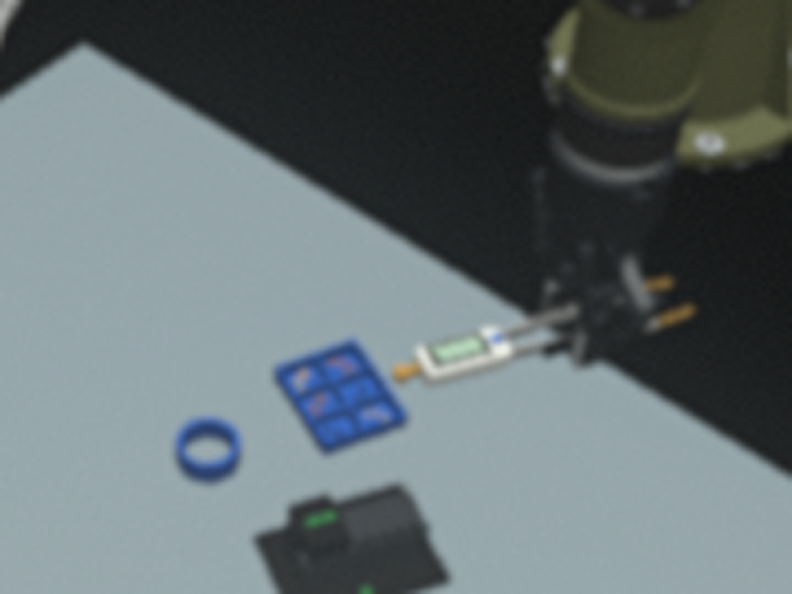

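View pics/d10.png

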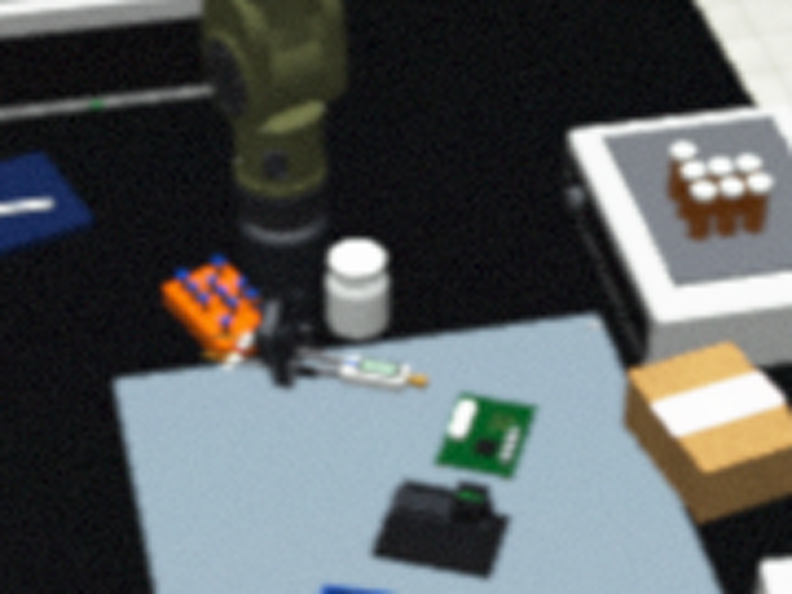

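Call:
step_arm(
  deltas="0 0 0 0; 0 0 0 0; 0 0 0 0; 0 0 0 0; 0 0 0 0",
  hand=0.0303,
)

```text
clock: 7.15
position: [0.4783, 0.1885, 0.1869]
ee_rot: [0.733, 3.05, 0.003]
contact_force: [0.3, -0.2, -1.0]
width: 0.0301
```

```bash
cat > p.py <<'E'
import sys
from h import *
n=sys.argv[1]
c=shot("wrist",n); s=bot.sense(); print(s["position"].round(4),s["clock"],s["contact_force"].round(2),s["width"])
im=c["image"].astype(int)[150:215,220:400]
r,g,b=im[...,0],im[...,1],im[...,2]
def cen(w):
    w=np.clip(w,0,None).astype(float); yy,xx=np.mgrid[:w.shape[0],:w.shape[1]]; return np.array([(w*xx).sum(),(w*yy).sum()])/w.sum()+[220,150], (w>0).sum()
red=np.where((r-g>60)&(r-b>60)&(g<110),r-g,0)
yel=np.where((r>150)&(g>120)&(b<110),r-b,0)
yy,xx=np.mgrid[:65,:180]
wh=(im.min(2)>180)
R,nr=cen(red);Y,ny=cen(yel)
pts=np.argwhere(wh)[:,::-1].astype(np.float32); 
n_,lab,st,ce=cv2.connectedComponentsWithStats(cv2.dilate(wh.astype(np.uint8),np.ones((3,9))))
k=1+st[1:,4].argmax(); pts=np.argwhere(wh&(lab==k))[:,::-1].astype(np.float32)
rect=cv2.minAreaRect(pts); bp=cv2.boxPoints(rect)
v=cv2.fitLine(pts,cv2.DIST_L2,0,.01,.01).ravel(); d=v[:2]*np.sign(v[0])
px=max(rect[1])/54
print("red",R,nr,"yel",Y,ny,"dir",d,"ang",np.degrees(np.arctan2(d[1],d[0])),"rect",rect,"px/mm",px)
diff=Y-R; print("along px",diff@d,"mm",diff@d/px,"perp mm",(diff@[-d[1],d[0]])/px)
big=c["image"][:,:,::-1][90:230,230:390]; cv2.imwrite(f"pics/{n}z.png",cv2.resize(big,None,fx=4.5,fy=4.2,interpolation=cv2.INTER_CUBIC))
E
python3 p.py w11
```

```text
[0.4783 0.1885 0.187 ] 7.2 [ 0.03 -0.26 -0.16] 0.030565448876174673
red [294.10771155 191.57790746] 202 yel [311.11345719 167.18597575] 226 dir [0.99630535 0.08588165] ang 4.9267254 rect ((111.58637237548828, 42.35557556152344), (62.74607467651367, 12.51158618927002), 4.316027641296387) px/mm 1.1619643458613642
along px 14.848095956921789 mm 12.778443684444461 perp mm -22.171328724566653
```

View pics/w11z.png

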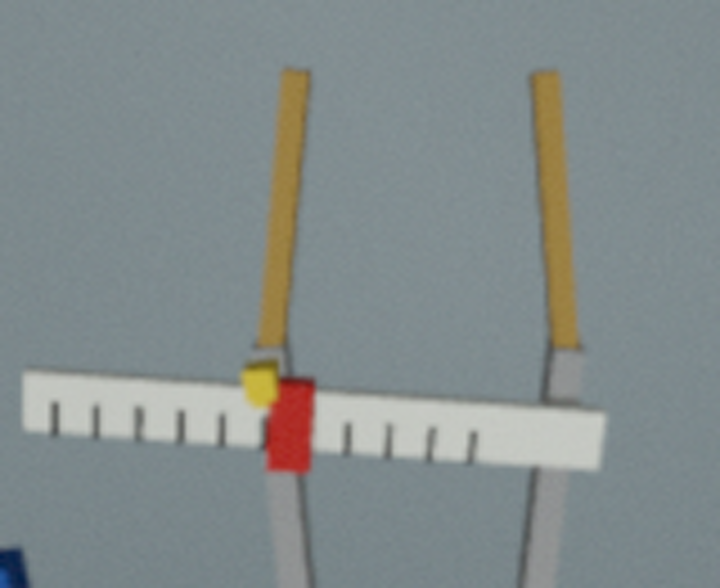

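```bash
cat > p.py <<'E'
import sys
from h import *
from scipy.spatial.transform import Rotation as Ro
n=sys.argv[1]
c=shot("wrist",n); s=bot.sense(); print(s["position"].round(4),s["clock"],s["contact_force"].round(2),"w",round(s["width"],5))
M=Ro.from_rotvec(s["ee_rot"]).as_matrix()
im=c["image"].astype(int); r,g,b=im[...,0],im[...,1],im[...,2]
yy,xx=np.mgrid[:400,:640]; roi=(yy>150)&(yy<215)&(xx>220)&(xx<400)
red=roi&(r-g>60)&(r-b>60)&(g<90)
yel=roi&(yy>170)&(r>130)&(g>105)&(b<90)&(r-g<70)&(g-b>70)
wh=roi&((im.min(2)>170)|red)
def big(m):
    n,l,st,ce=cv2.connectedComponentsWithStats(m.astype(np.uint8)); k=1+st[1:,4].argmax(); return l==k
red=big(red);yel=big(yel);wh=big(cv2.morphologyEx(wh.astype(np.uint8),cv2.MORPH_CLOSE,np.ones((5,5)))>0)
def cen(m): return np.array([xx[m].mean(),yy[m].mean()])
Rc,Yc=cen(red),cen(yel)
pts=np.argwhere(wh)[:,::-1].astype(np.float32); rect=cv2.minAreaRect(pts)
v=cv2.fitLine(pts,cv2.DIST_L2,0,.01,.01).ravel(); d=v[:2]*np.sign(v[0]); p0=v[2:]; 
t=(pts-p0)@d; A,B=p0+d*t.min(),p0+d*t.max()
z=s["position"][2]+.015
T=lambda uv:((M.T@(ray(c,uv,z)-s["position"]))*1000)[:2]
a,bb,R,Y=T(A),T(B),T(Rc),T(Yc); L=np.linalg.norm(bb-a); e=(bb-a)/L; e2=np.array([e[1],-e[0]])
k=54/L
print("red",Rc.round(2),red.sum(),"yel",Yc.round(2),yel.sum(),"bar px",A.round(1),B.round(1),"len mm",L.round(2),"e",e.round(4))
print("ALONG mm",((Y-R)@e*k).round(2),"perp",((Y-R)@e2*k).round(2),"red half width",((T(Rc+[5,0])-R)@e*k/5).round(3),"mm/px")
big_=c["image"][:,:,::-1][90:230,230:390]; cv2.imwrite(f"pics/{n}z.png",cv2.resize(big_,None,fx=4.5,fy=4.2,interpolation=cv2.INTER_CUBIC))
E
python3 p.py w12
```

```text
[0.4784 0.1885 0.1871] 7.25 [ 0.05  0.1  -0.6 ] w 0.03011
red [294.14 191.45] 192 yel [287.74 181.56] 57 bar px [234.6 185.4] [363.  194.9] len mm 52.88 e [-0.0776  0.997 ]
ALONG mm -2.86 perp 4.13 red half width 0.419 mm/px
```

Call:
step_arm(
  deltas="0 0 0 0; 0 0 0 0; 0 0 0 0; 0 0 0 0; 0 0 0 0",
  hand=0.0287,
)

```text
clock: 7.75
position: [0.4784, 0.1885, 0.1872]
ee_rot: [0.733, 3.05, 0.004]
contact_force: [0.2, -0.2, -1.1]
width: 0.0288
```

```bash
python3 p.py w13
```

```text
[0.4784 0.1885 0.1871] 7.8 [ 0.24  0.41 -0.78] w 0.02867
red [291.71 193.45] 152 yel [290.7  181.55] 64 bar px [232.6 186.3] [360.2 194.6] len mm 52.56 e [-0.069   0.9976]
ALONG mm -0.62 perp 5.24 red half width 0.424 mm/px
```

View pics/w13z.png

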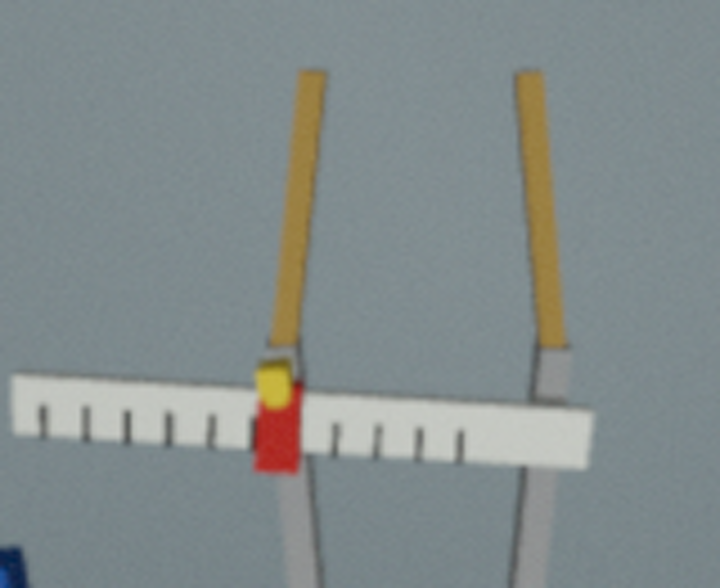

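```bash
cat > q.py <<'E'
import sys
from h import *
from scipy.spatial.transform import Rotation as Ro
c0=cams.read_camera("wrist"); s=bot.sense(); M=Ro.from_rotvec(s["ee_rot"]).as_matrix(); z=s["position"][2]+.015
yy,xx=np.mgrid[:400,:640]
def big(m):
    n,l,st,ce=cv2.connectedComponentsWithStats(m.astype(np.uint8)); return l==1+st[1:,4].argmax()
T=lambda uv:((M.T@(ray(c0,uv,z)-s["position"]))*1000)[:2]
for n in sys.argv[1:]:
    im=cv2.imread(f"pics/{n}.png")[:,:,::-1].astype(int); r,g,b=im[...,0],im[...,1],im[...,2]
    roi=(yy>150)&(yy<215)&(xx>220)&(xx<400)
    red=big(roi&(r-g>60)&(r-b>60)&(g<90)); yel=big(roi&(yy>170)&(r>130)&(g>105)&(b<90)&(r-g<70)&(g-b>70))
    wh=big(cv2.morphologyEx((roi&((im.min(2)>160)|red)).astype(np.uint8),cv2.MORPH_CLOSE,np.ones((5,5)))>0)
    P=np.array([T((u,v)) for v,u in np.argwhere(wh)]); rr=np.array([T((u,v)) for v,u in np.argwhere(red)]); y=np.array([T((u,v)) for v,u in np.argwhere(yel)])
    m=P.mean(0); e=np.linalg.svd(P-m,full_matrices=False)[2][0]; e*=np.sign(e[1]); e2=np.array([e[1],-e[0]])
    t=(P-m)@e; lo,hi=np.percentile(t,0.3),np.percentile(t,99.7); k=53.7/(hi-lo)
    f=lambda q:((q-m)@e-(lo+hi)/2)*k   # mm from bar middle
    fr=f(rr);fy=f(y)
    print(n,"scale",k.round(3),"red mid from bar centre",((fr.min()+fr.max())/2).round(2),fr.mean().round(2),"ptr",((fy.min()+fy.max())/2).round(2),fy.mean().round(2),"perp ptr",((y-m)@e2*k).mean().round(2),"perp red",((rr-m)@e2*k).mean().round(2))
E
python3 q.py w4 w5 w6 w7 w8 w10 w11 w12 w13
```

```text
w4 scale 1.214 red mid from bar centre -7.78 -7.74 ptr -29.29 -29.24 perp ptr -0.14 perp red -0.71
w5 scale 1.203 red mid from bar centre -7.51 -7.39 ptr -28.84 -28.79 perp ptr -0.25 perp red -0.73
w6 scale 1.017 red mid from bar centre -2.24 -2.19 ptr -14.9 -14.88 perp ptr 1.37 perp red -0.66
w7 scale 1.017 red mid from bar centre -2.26 -2.16 ptr -9.12 -8.97 perp ptr 2.8 perp red -0.65
w8 scale 1.024 red mid from bar centre -2.35 -2.34 ptr -9.23 -9.17 perp ptr 2.79 perp red -0.61
w10 scale 1.014 red mid from bar centre -2.19 -2.19 ptr -8.99 -8.91 perp ptr 2.7 perp red -0.66
w11 scale 1.018 red mid from bar centre -2.33 -2.18 ptr -5.12 -5.04 perp ptr 3.42 perp red -0.82
w12 scale 1.019 red mid from bar centre -2.3 -2.14 ptr -5.1 -5.0 perp ptr 3.38 perp red -0.76
w13 scale 1.023 red mid from bar centre -2.26 -2.2 ptr -2.89 -2.81 perp ptr 3.73 perp red -1.5
```

Call:
step_arm(
  deltas="0 0 0 0; 0 0 0 0; 0 0 0 0; 0 0 0 0; 0 0 0 0",
  hand=0.02845,
)

```text
clock: 8.35
position: [0.4784, 0.1885, 0.1871]
ee_rot: [0.733, 3.05, 0.003]
contact_force: [-0.6, -0.6, -0.9]
width: 0.0284
```

```bash
python3 p.py w14; python3 p.py w15;  python3 q.py w13 w14 w15
```

```text
[0.4784 0.1885 0.1871] 8.4 [ 0.51 -0.05  0.07] w 0.02843
red [290.94 193.31] 160 yel [290.95 180.86] 57 bar px [231.6 186.3] [360.  194.6] len mm 52.89 e [-0.0681  0.9977]
ALONG mm -0.19 perp 5.47 red half width 0.421 mm/px
[0.4784 0.1885 0.1871] 8.45 [ 0.06 -0.73 -0.31] w 0.02836
red [290.94 193.51] 154 yel [290.98 181.16] 61 bar px [231.6 186.3] [360.  194.6] len mm 52.88 e [-0.0679  0.9977]
ALONG mm -0.17 perp 5.43 red half width 0.421 mm/px
w13 scale 1.023 red mid from bar centre -2.26 -2.2 ptr -2.89 -2.81 perp ptr 3.73 perp red -1.5
w14 scale 1.021 red mid from bar centre -2.25 -2.16 ptr -2.32 -2.35 perp ptr 4.05 perp red -1.43
w15 scale 1.021 red mid from bar centre -2.24 -2.15 ptr -2.31 -2.32 perp ptr 3.91 perp red -1.54
```

View pics/w15z.png

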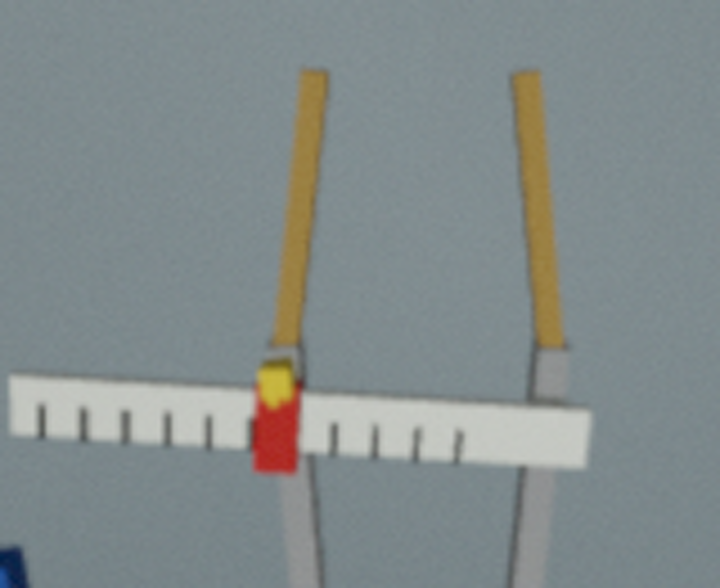

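The pointer (276,385 in the zoom) now stands over the middle of the red index (about 276,427), and the tips are well apart. I'll hold it there.

Call:
step_arm(
  deltas="0 0 0 0; 0 0 0 0; 0 0 0 0; 0 0 0 0; 0 0 0 0; 0 0 0 0; 0 0 0 0; 0 0 0 0",
)

```text
clock: 9.3
position: [0.4784, 0.1885, 0.1871]
ee_rot: [0.733, 3.05, 0.003]
contact_force: [-0.4, -0.1, 0.6]
width: 0.0285
```

Call:
step_arm(
  deltas="0 0 0 0; 0 0 0 0; 0 0 0 0; 0 0 0 0; 0 0 0 0; 0 0 0 0; 0 0 0 0; 0 0 0 0",
)

```text
clock: 10.1
position: [0.4784, 0.1885, 0.1871]
ee_rot: [0.733, 3.05, 0.003]
contact_force: [0.1, -0.4, 0.1]
width: 0.0285
```

Call:
step_arm(
  deltas="0 0 0 0; 0 0 0 0; 0 0 0 0; 0 0 0 0; 0 0 0 0; 0 0 0 0; 0 0 0 0; 0 0 0 0",
)

```text
clock: 10.9
position: [0.4784, 0.1885, 0.1871]
ee_rot: [0.733, 3.05, 0.003]
contact_force: [-0.1, -0.5, -1.0]
width: 0.0287
```

Call:
step_arm(
  deltas="0 0 0 0; 0 0 0 0; 0 0 0 0; 0 0 0 0; 0 0 0 0; 0 0 0 0; 0 0 0 0; 0 0 0 0",
)

```text
clock: 11.7
position: [0.4784, 0.1885, 0.1871]
ee_rot: [0.733, 3.05, 0.003]
contact_force: [0.0, -0.6, -0.9]
width: 0.0287
```

Call:
step_arm(
  deltas="0 0 0 0; 0 0 0 0; 0 0 0 0; 0 0 0 0; 0 0 0 0; 0 0 0 0; 0 0 0 0; 0 0 0 0",
)

```text
clock: 12.5
position: [0.4784, 0.1885, 0.1871]
ee_rot: [0.733, 3.05, 0.003]
contact_force: [0.4, -0.5, -1.2]
width: 0.0286
```

```bash
python3 p.py w16; python3 q.py w15 w16; python3 -c "
from h import *
shot('scene','s16',(270,110,450,245),4.4)"
```

```text
[0.4784 0.1885 0.1871] 12.55 [ 0.92  1.12 -0.42] w 0.02846
red [290.86 193.65] 155 yel [291.08 181.38] 64 bar px [231.6 186.4] [360.  194.6] len mm 52.88 e [-0.068   0.9977]
ALONG mm -0.1 perp 5.41 red half width 0.421 mm/px
w15 scale 1.022 red mid from bar centre -2.24 -2.15 ptr -2.31 -2.32 perp ptr 3.91 perp red -1.54
w16 scale 1.022 red mid from bar centre -2.25 -2.18 ptr -2.31 -2.28 perp ptr 3.85 perp red -1.58
```

View pics/w16.png

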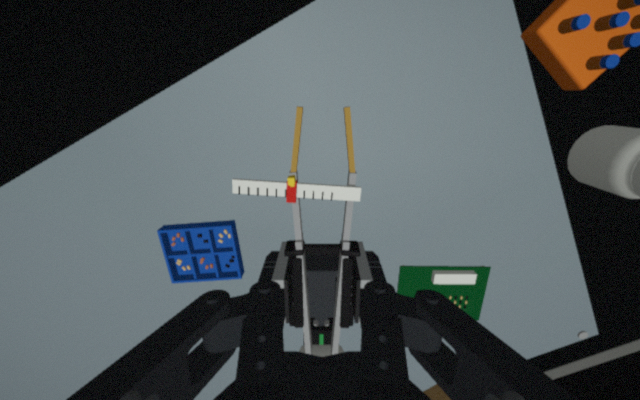

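View pics/s16.png

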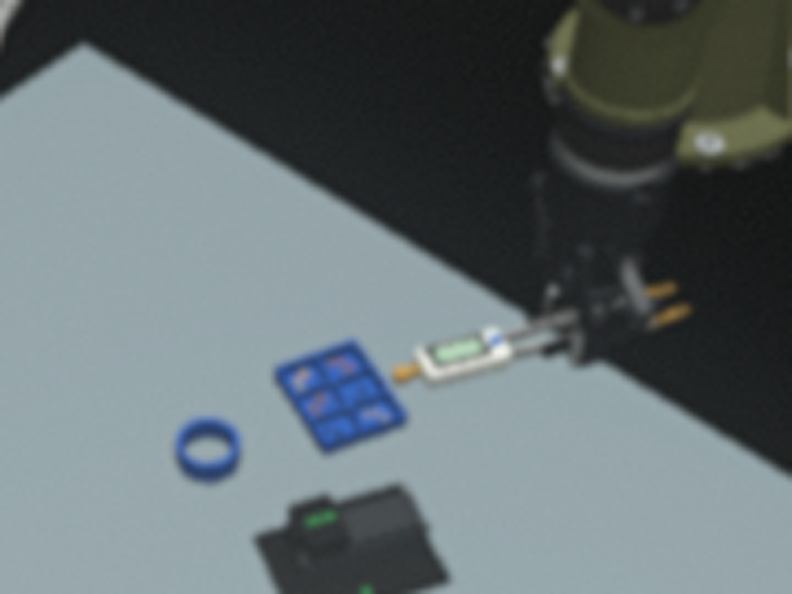

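The gap held steady for about 4 s. The tweezers are level with the display up, and the tray, ring, board and dock are where they were. Handing in.

```bash
python3 -c "
from rig import bot
print(bot.sign_off())"
```

```text
the job is handed in; nothing more can be done
None
```

I pulled the tweezers straight out of the socket and lifted them display up. I squeezed until the yellow pointer stood on the middle of the red index, then held that gap for about 4 s and handed in while still holding it, at 12.55 s on the robot's clock.

- **Pull:** the force was about 5.6 N partway out and zero once the plug was clear. The tweezers did not slip in the fingers.
- **Height:** the tool sat at z = 0.187 m, so the tweezers were about 0.19 m above the bench.
- **Gap:** the last reading put the pointer 0.05 to 0.1 mm short of the index middle. It was the same at the start and end of the hold, and the tips stood about 17 to 20 mm apart.
- **Surroundings:** the tray, ring, board and dock look unmoved in the last pictures. The items farther away were not checked one by one.

Two checks were not clean:
- **Sideways aim:** the camera calibration and the fingers' own place in the picture disagreed by about 1 mm when I lined up the grasp. I trusted the fingers and corrected by that.
- **Pointer reading:** the pointer hides part of the index at the end. With the pointer's height not known exactly, the reading is uncertain by roughly 0.3 mm.

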